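Fit the slicer's hub nut

TASK

Lock the slicing disc on its stud: only one of the three hexagonal steel nuts on the table goes down over the stud and its cross pin, so choose that one (try it on the stud if in doubt) and lower it over the stud until it lies flat on the hub. Then turn it about a quarter turn, either way, so that the cross pin holds it down, and let go. Leave the other two nuts lying flat on the table, clear of the slicer.

Things in the scene. Friction and masses are not known exactly. Their poses are not given: they have to be found in the camera images.
- stud_seat (a point): Centre of the flat hub top (50 mm wide) on the fixed slicer, 56 mm above the table, z up; the nut must lie on it. Disc (164 mm wide) 12 mm lower, housing 230 x 190 mm lower still. On the hub stands a stud, 18 mm thick, its domed end 50 mm above the hub. A 6 mm round cross pin lies along this point's x axis, reaching 18.5 mm from the stud's axis on both sides, underside 28 mm above the hub.
- hub_nut_a: Loose hexagonal steel nut, 24 mm high, 56 mm across flats, 0.22 kg, lying flat. Through hole 26 mm wide with two facing key slots along the nut's x axis, 14 mm wide, reaching to 23 mm from the centre. The hexagon's corners lie on the x axis; flats face y and 60 degrees to either side of it. Origin: centre of the underside; z up.
- hub_nut_b: Loose hexagonal steel nut, 24 mm high, 56 mm across flats, 0.26 kg, lying flat, with a plain round through hole, 26 mm across, and no slots. Corners on its x axis, flats facing y. Origin: centre of the underside; z up.
- hub_nut_c: Loose smaller hexagonal steel nut, 24 mm high, 44 mm across flats, 0.2 kg, lying flat. Through hole 14 mm across with two key slots along its x axis, 8 mm wide, reaching to 14 mm from the centre. Corners on its x axis, flats facing y. Origin: centre of the underside; z up.
Mind the look-alikes: they are no part of the job. Leave any brown look-alike of the hub_nut_a alone. What is shaped like the hub_nut_b but purple is not meant.

How it is judged:
By the outcome, as a careful person would: the job done as asked, in the order asked, and still so for the second after the job is handed in, with the robot touching nothing.
It also fails if it takes over 48 s, if anything falls off the work surface, if the arm or the gripper's body presses on something with over 40 N, if the wrist force passes 120 N, or if a joint passes its speed limit or range.

ROBOT

A 6-joint arm with a two-finger parallel gripper is mounted at the origin on a cart in front of the work surface, level with it; the furniture and walls round the work are solid. World frame = base frame: x ahead of the robot, y to its left, z up, the work surface at z = 0. Lengths are in mm, angles in rad, forces in N, time in s.
With the tool pointing down it reaches from about 275 to 725 mm from the base axis. Payload 5.6 kg.
Tool frame: the origin (TCP) lies on the mounting face of the last link; the fingertips stand 173 mm ahead of it and the grasp point (between the pads) lies 155 mm ahead of it; z points along the fingers, y is the line along which they close (so a half turn about z gives the same grasp; the last joint's range is limited). The gripper opens to 85 mm and grips with 20 to 120 N. Pads are 22 mm wide; open, the fingers measure 114 mm over their backs; the gripper's body (76 mm by 85 mm) begins 54 mm behind the grasp point. The pads swing forward as they close: fully open they stand 13 mm farther back than shut.
Start: joints at [1.55, 0.255, 0.108, 0, -1.424, -0.285], TCP at [165.554, 524.486, 404.683] pointing down, gripper open.
Joint ranges: [-2.95, 2.95], [-1.21, 1.97], [-1.09, 1.5], [-2.87, 1.71], [-2.94, -0.07], [-3.05, 3.05]. Speed limits (rad/s): [2.57, 2.57, 3.14, 3.14, 3.14, 3.14].

INTERFACE

Orientations are given as a rotation vector (axis times angle).
In Python, from bench import get_obs, get_image, close_job gives the robot as it stands. The module is installed in compiled form; this text tells all that it offers.
- The arm moves only by the shell command python3 -m jog 'ROWS'. ROWS is JSON, a list of rows, each a list of 3 entries, a list of its own where there are three numbers: the opening, from -1 (shut) to 1 (fully open), then the shift along the tool's x, y, z each as a share of 20 mm, from -1 to 1, then the turn, a rotation vector about the tool's x, y, z each as a share of 60 degrees, from -1 to 1. A call has exactly 10 rows; each row shifts and turns the commanded pose from where the row before left it, along the tool's axes as they then stand; what a row does not reach is not made up. A row lasts 1/8 s, in which the tool goes at most 62.5 mm and 10.7 degrees, less where a joint would pass 70% of its speed; a pose out of reach is approached as far as the arm can. A call with a number of a shift or a turn outside -1 to 1 is refused whole. A call with a gripper value outside its range is refused whole. The fingers move at their own pace and stop on an object; the grip force is fixed at half the most. Time passes only in rows, so rows that do not move let the fingers close, or fill a call up. It gives the time, the measured TCP pose, the force, the opening and the grip force at its end, in the units of the state.
- get_obs(): the state, without advancing time (a new reading comes with each control period).
- get_image(name): name is "scene" or "top" or "wrist"; returns a dict with "color" (400x640x3 uint8, red, green, blue), "range_z" (400x640 float32, mm along the optical axis (not along the pixel's ray), 0 where there is no reading), "mtx" (3x3 intrinsics, pixels), "distortion" ([k1, k2, p1, p2, k3] as OpenCV has them; the pictures are not rectified), "extrinsics" (4x4, takes a point from world to camera coordinates); the wrist camera has in their place "tool_from_camera" (4x4, takes a point from camera to tool coordinates, whose origin is the TCP and whose axes are the flange's). Camera axes: x right, y up, looking along -z (the intrinsics and any distortion apply to the point x, -y, -z); pixel columns grow to the right and rows downward; lengths in mm; the calibration is good to about 2 mm. A picture is of the moment at which its call begins: read the wrist's pose just before it.
- close_job(): hands the job in; it is judged then, once.
The state is a dict: "clock": time; "joints": joint angles; "qvel": joint speeds; "tau": joint torques, N m; "position": TCP position; "eef_rot": TCP orientation; "wrist_force": force on the tool from outside, world axes, zero at the start; "torque": the same for the moment, N m; "finger_gap": finger opening in mm; "grasp_force": force on a finger pad.
Only numpy, scipy, OpenCV 4.12 (cv2) and the standard library are available. Lean on these libraries where they do the work, as an engineer would, in place of code of your own. Each camera call takes 0.05 s, during which the arm holds its last target. There are 200 camera calls.

## Working session

There is one attempt and no reset: what is moved stays moved. The work goes in short steps, Python scripts to look and compute and a shell command to move; the robot and the scene stay as the last step left them, time stands still between calls to the robot, and variables do not carry over. Pictures are saved under pics/ and viewed, at most 10 in all, crops included, and the job is handed in when it is done.

```bash
mkdir -p pics; cat > h.py <<'E'
import numpy as np, cv2
from bench import get_obs, get_image
from scipy.spatial.transform import Rotation as R
def grab(n):
    o=get_obs(); im=get_image(n)
    if n=='wrist':
        T=np.eye(4);T[:3,:3]=R.from_rotvec(o['eef_rot']).as_matrix();T[:3,3]=o['position']
        im['W']=T@im['tool_from_camera']
    else: im['W']=np.linalg.inv(im['extrinsics'])
    return im
def rays(im,uv):
    p=cv2.undistortPoints(np.float64(uv).reshape(-1,1,2),im['mtx'],np.float64(im['distortion']))[:,0]
    d=np.c_[p[:,0],-p[:,1],-np.ones(len(p))]
    return im['W'][:3,3], d@im['W'][:3,:3].T
def onz(im,uv,z):
    c,d=rays(im,uv); return c+d*((z-c[2])/d[:,2])[:,None]
def byrange(im,uv):
    uv=np.atleast_2d(uv); c,d=rays(im,uv); r=np.array([im['range_z'][int(v),int(u)] for u,v in uv]); return c+d*r[:,None]
def save(im,n): cv2.imwrite('pics/'+n+'.png',im['color'][:,:,::-1])
E
python3 - <<'E'
from h import *
o=get_obs();print(o)
for n in('top','scene'):
    im=grab(n);save(im,n+'0');print(n,im['W'].round(2),im['mtx'],im['distortion'])
E
```

```text
{'clock': 0.0, 'joints': array([ 1.54960646e+00,  2.55737206e-01,  1.06978691e-01, -4.70967074e-04,
       -1.42386569e+00, -2.84568571e-01]), 'qvel': array([-0.00118211,  0.00090404, -0.00060966, -0.00025888, -0.00225611,
        0.00145449]), 'tau': array([ 1.11844362e-03, -3.86626482e+01,  2.37943304e+01,  5.36500588e+00,
       -6.07458744e-03, -1.96843203e-06]), 'position': array([165.45919263, 524.34532303, 403.79097718]), 'eef_rot': array([ 3.10308339e+00, -4.78237929e-01, -3.48162633e-04]), 'wrist_force': array([ 0.08485497, -0.04682851, -0.0909518 ]), 'torque': array([ 0.0069501 , -0.02681564, -0.0106915 ]), 'grasp_force': 0.0, 'finger_gap': 85.23150212574022}
top [[ 2.00000e-02  9.90000e-01 -1.60000e-01  3.41970e+02]
 [-1.00000e+00  2.00000e-02  0.00000e+00 -1.45200e+01]
 [ 0.00000e+00  1.60000e-01  9.90000e-01  1.16639e+03]
 [ 0.00000e+00  0.00000e+00  0.00000e+00  1.00000e+00]] [[408.343269     0.         321.16568037]
 [  0.         408.343269   200.71731574]
 [  0.           0.           1.        ]] [-0.03183279  0.          0.          0.          0.        ]
scene [[ 8.9000e-01  2.1000e-01 -4.1000e-01  1.7500e+01]
 [-4.6000e-01  4.3000e-01 -7.8000e-01 -9.4532e+02]
 [ 1.0000e-02  8.8000e-01  4.7000e-01  6.5489e+02]
 [ 0.0000e+00  0.0000e+00  0.0000e+00  1.0000e+00]] [[475.38529522   0.         314.31102064]
 [  0.         475.38529522 207.81745162]
 [  0.           0.           1.        ]] [0.01063102 0.         0.         0.         0.        ]
```

View pics/top0.png

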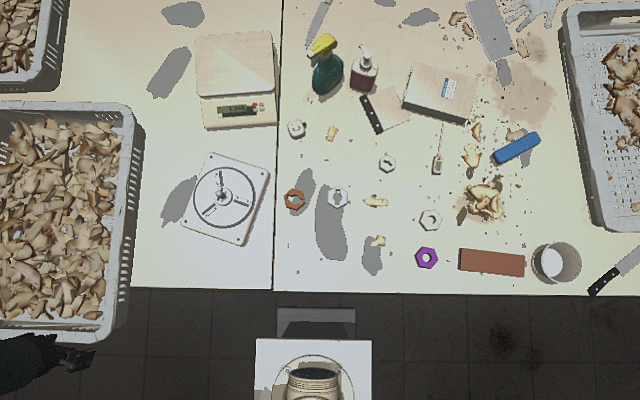

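View pics/scene0.png

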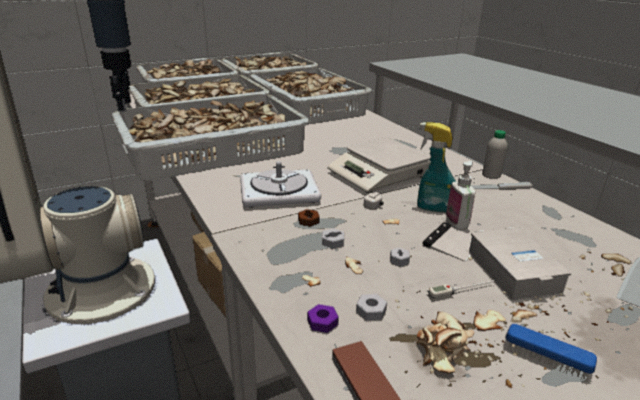

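The top view shows the slicer at (223,197), steel nuts at (338,197), (387,163) and (430,220), a brown nut at (296,199), a purple one at (427,258), and a small white thing at (297,128). Next step: zoom in and measure.

```bash
python3 - <<'E'
from h import *
im=grab('top');c=im['color'][:,:,::-1]
tiles=[cv2.resize(c[v-26:v+26,u-26:u+26],(380,290) if 0 else (290,290),interpolation=cv2.INTER_CUBIC) for u,v in[(338,197),(430,220),(387,163),(296,199)]]
s=cv2.resize(c[147:247,173:273],(580,580),interpolation=cv2.INTER_CUBIC)
g=np.vstack([np.hstack(tiles[:2]),np.hstack(tiles[2:])])
cv2.imwrite('pics/crop.png',cv2.resize(np.hstack([s,g]),(800,400)))
for n,u in dict(n1=(338,197),n2=(430,220),n3=(387,163),slicer=(223,197),brown=(296,199),thing=(297,128),purple=(427,258)).items(): print(n,onz(im,[u],24 if n!='slicer' else 100).round(0),byrange(im,[u]).round(0))
E
```

```text
n1 [[544. -63.  24.]] [[548. -64.  -1.]]
n2 [[ 482. -323.   24.]] [[ 485. -329.    2.]]
n3 [[ 646. -203.   24.]] [[ 652. -207.    1.]]
slicer [[525. 246. 100.]] [[529. 252.  73.]]
brown [[536.  56.  24.]] [[540.  58.  -1.]]
thing [[746.  59.  24.]] [[743.  59.  34.]]
purple [[ 376. -312.   24.]] [[ 376. -317.    5.]]
```

View pics/crop.png

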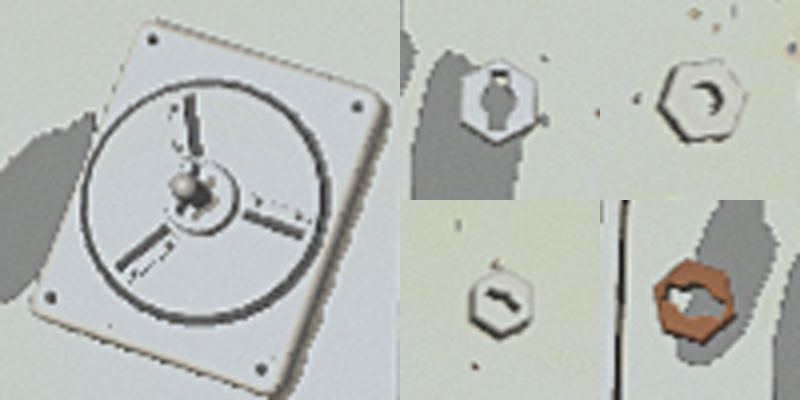

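Nut A (slots along the image vertical) is at (338,197), the plain nut B at (430,220), the small nut C at (387,163). The stud leans left of the hub because of perspective. Next I check the wrist camera geometry.

```bash
cat >> h.py <<'E'
def plan(x,y,z,yaw=None):
    "shift in tool axes (shares of 20mm, total) and tool-z turn (shares of 60deg), tool-down; yaw=direction of tool x in world deg"
    o=get_obs();M=R.from_rotvec(o['eef_rot']).as_matrix()
    d=M.T@(np.array([x,y,z])-o['position']); cur=np.degrees(np.arctan2(M[1,0],M[0,0]))
    print('t',round(o['clock'],2),'pos',o['position'].round(1),'yaw',cur.round(1),'tz',M[:,2].round(4),'shares',(d/20).round(2),'j',o['joints'].round(2))
    if yaw is not None: print('turnz share',round(-(yaw-cur)/60,3))
E
python3 - <<'E'
from h import *
im=grab('wrist');print(im['tool_from_camera'].round(3),im['mtx'])
plan(525,246,403.8); plan(544,-63,403.8)
E
```

```text
[[ 0.0000e+00  9.5100e-01  3.0900e-01  8.0075e+01]
 [ 1.0000e+00 -1.0000e-03  1.0000e-03  6.3900e-01]
 [ 1.0000e-03  3.0900e-01 -9.5100e-01  2.9086e+01]
 [ 0.0000e+00  0.0000e+00  0.0000e+00  1.0000e+00]] [[297.74466202   0.         322.23812773]
 [  0.         297.74466202 197.22607447]
 [  0.           0.           1.        ]]
t 0.2 pos [165.5 524.4 404.1] yaw -17.5 tz [-2.0e-04 -1.1e-03 -1.0e+00] shares [21.33  7.86  0.03] j [ 1.55  0.26  0.11 -0.   -1.42 -0.28]
t 0.2 pos [165.5 524.4 404.1] yaw -17.5 tz [-2.0e-04 -1.1e-03 -1.0e+00] shares [26.89 22.31  0.05] j [ 1.55  0.26  0.11 -0.   -1.42 -0.28]
```

```bash
python3 -m jog '[[1,[1,0.4,0],[0,0,0]],[1,[1,0.4,0],[0,0,0]],[1,[1,0.4,0],[0,0,0]],[1,[1,0.4,0],[0,0,0]],[1,[1,0.4,0],[0,0,0]],[1,[1,0.4,0],[0,0,0]],[1,[1,0.4,0],[0,0,0]],[1,[1,0.4,0],[0,0,0]],[1,[1,0.4,0],[0,0,0]],[1,[1,0.4,0],[0,0,0]]]' && python3 -m jog '[[1,[1,0.4,0],[0,0,0]],[1,[1,0.4,0],[0,0,0]],[1,[1,0.4,0],[0,0,0]],[1,[1,0.4,0],[0,0,0]],[1,[1,0.4,0],[0,0,0]],[1,[1,0.4,0],[0,0,0]],[1,[1,0.4,0],[0,0,0]],[1,[1,0.4,0],[0,0,0]],[1,[1,0.4,0],[0,0,0]],[1,[0,0,0],[0,0,0]]]'
python3 - <<'E'
from h import *
im=grab('wrist');save(im,'w1');plan(525,246,403.8)
E
```

```text
clock: 1.45
position: [333.3, 386.6, 404.8]
eef_rot: [-3.105, 0.479, -0.0]
wrist_force: [0.3, 0.1, -0.2]
finger_gap: 85.7
grasp_force: 0.0
clock: 2.7
position: [483.2, 263.5, 404.5]
eef_rot: [3.104, -0.482, -0.0]
wrist_force: [-0.7, 0.0, -0.1]
finger_gap: 85.1
grasp_force: 0.0
t 2.75 pos [482.6 264.1 404.6] yaw -17.6 tz [-3.e-04 -0.e+00 -1.e+00] shares [2.29 0.22 0.04] j [ 0.79  0.26  0.11 -0.   -1.42  0.48]
```

View pics/w1.png

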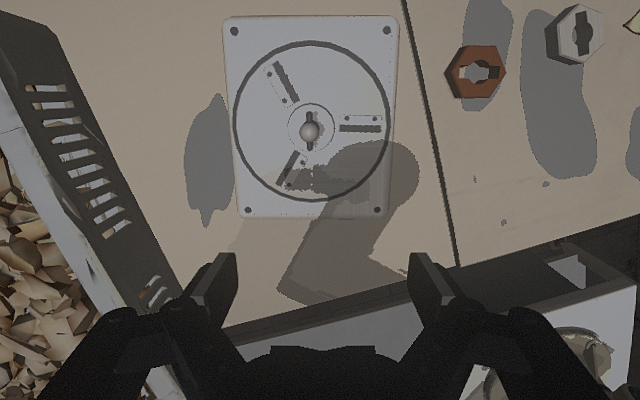

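The wrist view shows the stud's dome at (310,131), the pin running vertically from (309,113) to (309,150), hub circle around (311,128), and nut A at (577,35).

```bash
python3 - <<'E'
from h import *
im=grab('wrist');g=cv2.cvtColor(im['color'],cv2.COLOR_RGB2GRAY)
vv,uu=np.mgrid[95:170,275:350]
uv=np.c_[uu.ravel(),vv.ravel()];P=byrange(im,uv)
ok=im['range_z'][95:170,275:350].ravel()>0;P=P[ok];uv=uv[ok]
print('heights',np.histogram(P[:,2],bins=np.arange(30,120,5)))
m=P[:,2]>98;print('stud>98',m.sum(),P[m].mean(0),P[m,2].max(), 'top',P[P[:,2].argmax()])
m=(P[:,2]>78)&(P[:,2]<94);Q=P[m];print('pin',len(Q),Q.mean(0),np.ptp(uv[m],axis=0))
w=np.linalg.svd(Q[:,:2]-Q[:,:2].mean(0))[2][0];print('dir',np.degrees(np.arctan2(w[1],w[0])),'ext',np.ptp((Q[:,:2]-Q[:,:2].mean(0))@w))
m=(P[:,2]>53)&(P[:,2]<60);print('hub',m.sum(),P[m].mean(0));
(c,r)=cv2.minEnclosingCircle(np.float32(P[m,:2]));print('hubcircle',c,r,np.median(P[m,2]))
# disc ring dark ellipse
vv,uu=np.mgrid[35:210,225:400]
d=g[35:210,225:400]<105
d=cv2.morphologyEx(d.astype(np.uint8),cv2.MORPH_CLOSE,np.ones((3,3)))
n,l,st,ce=cv2.connectedComponentsWithStats(d)
for k in range(1,n):
    if st[k,2]>120: 
        cs,_=cv2.findContours((l==k).astype(np.uint8),0,1);h=cv2.convexHull(max(cs,key=len))[:,0]+[225,35]
        W=onz(im,h,44);print('ring',st[k],cv2.fitEllipse(np.float32(W[:,:2])))
E
```

```text
heights (array([   0,    0,  567, 3245,   34, 1295,    4,    4,    1,    4,    4,
         31,   95,   13,  135,  170,    0]), array([ 30,  35,  40,  45,  50,  55,  60,  65,  70,  75,  80,  85,  90,
        95, 100, 105, 110, 115]))
stud>98 312 [537.48942013 258.34915033 104.81166836] 108.66770106673249 top [537.02615555 255.03262302 108.66770107]
pin 128 [538.25347961 257.93150912  90.60357004] [13 39]
dir 161.987535987485 ext 36.35539385266422
hub 1308 [538.87926835 257.66403217  57.66731035]
hubcircle (537.3190307617188, 258.7624206542969) 24.769784927368164 57.71094455784001
ring [   8    4  167  171 7038] ((519.734375, 250.38121032714844), (174.63629150390625, 219.97555541992188), 114.6727294921875)
```

```bash
cat >> h.py <<'E'
def nut(im,u0,u1,v0,v1,zlo=17,zhi=32,zt=24):
    vv,uu=np.mgrid[v0:v1,u0:u1];uv=np.c_[uu.ravel(),vv.ravel()];P=byrange(im,uv)
    m=(P[:,2]>zlo)&(P[:,2]<zhi)&(im['range_z'][v0:v1,u0:u1].ravel()>0)
    k=m.reshape(vv.shape).astype(np.uint8);n,l,st,ce=cv2.connectedComponentsWithStats(k);j=1+st[1:,4].argmax();k=(l==j).astype(np.uint8)
    z=np.median(P[l.ravel()==j,2]);cs,hi=cv2.findContours(k,cv2.RETR_CCOMP,cv2.CHAIN_APPROX_NONE)
    cs=sorted(cs,key=cv2.contourArea)[::-1];out=[]
    for c in cs[:2]:
        W=np.float32(onz(im,c[:,0]+[u0,v0],zt)[:,:2])*1;M=cv2.moments(W.reshape(-1,1,2));c0=np.array([M['m10'],M['m01']])/M['m00']
        C=np.array([[M['mu20'],M['mu11']],[M['mu11'],M['mu02']]]);w,v=np.linalg.eigh(C*np.sign(M['m00']))
        wid=[np.ptp(W@[np.cos(a),np.sin(a)]) for a in np.radians(np.arange(180))]
        print('z',z.round(1),'c',c0.round(1),'axis',np.degrees(np.arctan2(v[1,1],v[0,1])).round(1),'minwidth',np.round(min(wid),1),'at',np.argmin(wid),'max',np.round(max(wid),1),'at',np.argmax(wid),'dir60', (np.degrees(np.angle(np.sum([w_*np.exp(6j*a) for w_,a in zip(wid,np.radians(np.arange(180)))])))/6).round(1))
E
python3 - <<'E'
from h import *
im=grab('wrist');nut(im,535,615,0,75)
E
```

```text
z 24.8 c [546.  -56.8] axis 90.1 minwidth 58.4 at 150 max 67.8 at 60 dir60 -0.8
z 24.8 c [545.5 -57.2] axis 178.9 minwidth 20.7 at 84 max 46.7 at 177 dir60 -28.8
```

```bash
python3 -m jog '[[1,[0,0,0],[0,0,-0.14]],[1,[0,0,0],[0,0,-0.14]],[1,[0.2,1,0.3],[0,0,0]],[1,[0.2,1,0.3],[0,0,0]],[1,[0.2,1,0.3],[0,0,0]],[1,[0.2,1,0.3],[0,0,0]],[1,[0.2,1,0.3],[0,0,0]],[1,[0.2,1,0.3],[0,0,0]],[1,[0.2,1,0.3],[0,0,0]],[1,[0.2,1,0.3],[0,0,0]]]' && python3 -m jog '[[1,[0.2,1,0.3],[0,0,0]],[1,[0.2,1,0.3],[0,0,0]],[1,[0.2,1,0.3],[0,0,0]],[1,[0.2,1,0.3],[0,0,0]],[1,[0.2,1,0.3],[0,0,0]],[1,[0.2,1,0.3],[0,0,0]],[1,[0.2,1,0.3],[0,0,0]],[1,[0.2,1,0.3],[0,0,0]],[1,[0,0,0],[0,0,0]],[1,[0,0,0],[0,0,0]]]'
python3 - <<'E'
from h import *
im=grab('wrist');nut(im,230,420,60,290);plan(546,-57,174,-1)
im=grab('top');nut(im,310,365,170,225)
E
```

```text
clock: 4.1
position: [512.3, 103.3, 356.3]
eef_rot: [3.142, -0.02, -0.0]
wrist_force: [0.6, -0.1, 0.2]
finger_gap: 84.9
grasp_force: 0.0
clock: 5.35
position: [542.1, -55.8, 308.7]
eef_rot: [-3.141, 0.02, -0.0]
wrist_force: [0.2, -0.3, 0.1]
finger_gap: 85.3
grasp_force: 0.0
z 25.6 c [546.2 -60. ] axis -175.1 minwidth 56.0 at 89 max 64.4 at 177 dir60 -1.1
z 25.6 c [546.6 -60. ] axis 178.3 minwidth 26.0 at 89 max 45.8 at 162 dir60 29.0
t 5.4 pos [542.1 -55.5 308.9] yaw -0.7 tz [ 4.e-04  1.e-04 -1.e+00] shares [0.19 0.07 6.74] j [ 0.19  0.29 -0.09 -0.   -1.19  1.37]
turnz share 0.005
z 23.5 c [535.4 -59.6] axis 83.1 minwidth 44.4 at 172 max 61.6 at 57 dir60 4.6
```

```bash
python3 -m jog '[[1,[0.2,0.2,0.5],[0,0,0]],[1,[0,0,0.9],[0,0,0]],[1,[0,0,0.9],[0,0,0]],[1,[0,0,0.9],[0,0,0]],[1,[0,0,0.9],[0,0,0]],[1,[0,0,0.9],[0,0,0]],[1,[0,0,0.9],[0,0,0]],[1,[0,0,0.5],[0,0,0]],[1,[0,0,0.3],[0,0,0]],[1,[0,0,0],[0,0,0]]]'; python3 -m jog '[[0,[0,0,0],[0,0,0]],[-0.2,[0,0,0],[0,0,0]],[-1,[0,0,0],[0,0,0]],[-1,[0,0,0],[0,0,0]],[-1,[0,0,0],[0,0,0]],[-1,[0,0,0],[0,0,0]],[-1,[0,0,0],[0,0,0]],[-1,[0,0,0],[0,0,0]],[-1,[0,0,0],[0,0,0]],[-1,[0,0,0],[0,0,0]]]'
```

```text
clock: 6.7
position: [546.1, -59.7, 174.6]
eef_rot: [3.141, -0.02, -0.0]
wrist_force: [-0.2, 0.9, -0.3]
finger_gap: 85.4
grasp_force: 0.0
clock: 7.95
position: [546.5, -59.6, 175.6]
eef_rot: [-3.142, 0.019, -0.003]
wrist_force: [-2.0, 0.6, 5.5]
finger_gap: 54.8
grasp_force: 65.2
```

```bash
python3 -m jog '[[-1,[0,0,-0.6],[0,0,0]],[-1,[0,0,-1],[0,0,0]],[-1,[0,0,-1],[0,0,0]],[-1,[0,0,-1],[0,0,0]],[-1,[0,0,-1],[0,0,0]],[-1,[0,0,-1],[0,0,0]],[-1,[0,-0.5,-1],[0,0,0]],[-1,[0,-1,-0.6],[0,0,0]],[-1,[-0.1,-1,0],[0,0,0]],[-1,[-0.1,-1,0],[0,0,0]]]'; python3 -m jog '[[-1,[-0.1,-1,0],[0,0,0.07]],[-1,[0,-1,0],[0,0,0]],[-1,[0,-1,0],[0,0,0]],[-1,[0,-1,0],[0,0,0]],[-1,[0,-1,0],[0,0,0]],[-1,[0,-1,0],[0,0,0]],[-1,[0,-1,0],[0,0,0]],[-1,[0,-1,0],[0,0,0.07]],[-1,[0,0,0],[0,0,0.14]],[-1,[0,0,0],[0,0,0]]]'
python3 - <<'E'
from h import *
plan(537.5,258.3,325,-18)
im=grab('scene');save(im,'s1')
E
```

```text
clock: 9.2
position: [542.5, 11.8, 318.6]
eef_rot: [-3.141, 0.019, 0.001]
wrist_force: [-0.2, -0.8, -1.8]
finger_gap: 54.8
grasp_force: 64.4
clock: 10.45
position: [553.3, 170.6, 318.5]
eef_rot: [3.105, -0.476, -0.0]
wrist_force: [-0.4, -0.1, -2.4]
finger_gap: 54.8
grasp_force: 64.3
t 10.45 pos [553.3 170.6 318.5] yaw -17.4 tz [-2.e-04 -2.e-04 -1.e+00] shares [-2.07 -3.95 -0.32] j [ 0.57  0.35  0.02  0.   -1.24  0.7 ]
turnz share 0.01
```

```bash
python3 - <<'E'
from h import *
im=grab('wrist');save(im,'w2')
vv,uu=np.mgrid[0:400,0:640];uv=np.c_[uu.ravel(),vv.ravel()];P=byrange(im,uv)
r=np.linalg.norm(P[:,:2]-[537.5,258.3],axis=1)
ok=(im['range_z'].ravel()>0)&(r<32)
for lo,hi in((100,112),(80,95),(54,61)):
    m=ok&(P[:,2]>lo)&(P[:,2]<hi);Q=P[m]
    if len(Q)>5:
        w=np.linalg.svd(Q[:,:2]-Q[:,:2].mean(0),full_matrices=False)[2][0];print(lo,len(Q),Q.mean(0).round(1),Q[:,2].max(),np.degrees(np.arctan2(w[1],w[0])),np.ptp(Q[:,:2]@w),uv[m].mean(0),cv2.minEnclosingCircle(np.float32(Q[:,:2])))
E
```

```text
100 436 [538.8 256.6 104.7] 108.68080410097357 -133.45232601230154 17.673689522121776 [213.66284404 275.3646789 ] ((537.4573974609375, 258.3072204589844), 8.938570022583008)
80 311 [543.8 253.   89.3] 94.94271372418322 -172.99808770986638 31.54957637860798 [222.06109325 257.61093248] ((538.7340087890625, 259.22442626953125), 17.439815521240234)
54 1220 [546.6 255.7  57.7] 60.99742460098145 79.84771395222688 48.76513413465301 [229.69344262 237.21065574] ((537.1910400390625, 258.47625732421875), 24.79756736755371)
```

View pics/w2.png

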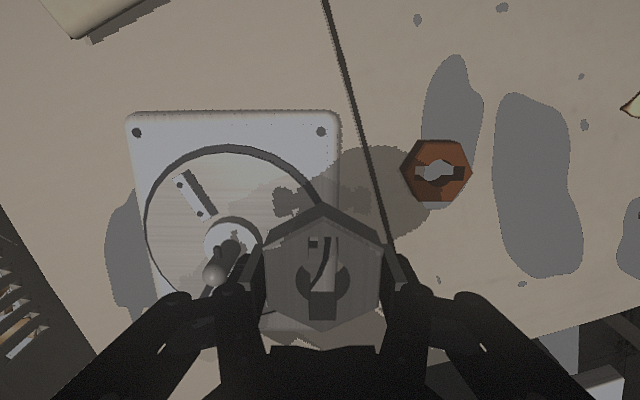

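The nut is held with its slot visible at (322,275), aligned with the tool x axis. The stud dome is at (214,275) and agrees with the earlier fix (537.4, 258.3).

```bash
python3 -m jog '[[-1,[-0.5,-0.9,0],[0,0,0.01]],[-1,[-0.5,-0.9,0],[0,0,0]],[-1,[-0.5,-0.9,0],[0,0,0]],[-1,[-0.5,-0.9,0],[0,0,0]],[-1,[-0.1,-0.35,0],[0,0,0]],[-1,[0,0,0],[0,0,0]],[-1,[0,0,0],[0,0,0]],[-1,[0,0,0],[0,0,0]],[-1,[0,0,0],[0,0,0]],[-1,[0,0,0],[0,0,0]]]'
python3 - <<'E'
from h import *
plan(537.4,258.3,231,-18)
im=grab('wrist')
vv,uu=np.mgrid[0:400,0:640];uv=np.c_[uu.ravel(),vv.ravel()];P=byrange(im,uv)
o=get_obs();M=R.from_rotvec(o['eef_rot']).as_matrix();L=(P-o['position'])@M
m=(im['range_z'].ravel()>0)&(abs(L[:,0])<45)&(abs(L[:,1])<26)&(L[:,2]>142)&(L[:,2]<156)
z=np.median(L[m,2]);m&=abs(L[:,2]-z)<4;Q=L[m];print(m.sum(),z,Q.min(0),Q.max(0))
E
```

```text
clock: 11.8
position: [537.7, 257.7, 318.8]
eef_rot: [-3.102, 0.495, -0.0]
wrist_force: [0.1, 0.1, -2.0]
finger_gap: 54.7
grasp_force: 64.3
t 11.8 pos [537.7 257.7 318.8] yaw -18.1 tz [ 1.e-04  1.e-04 -1.e+00] shares [-0.02 -0.02  4.39] j [ 0.71  0.38  0.07  0.   -1.26  0.55]
turnz share -0.002
7175 150.0732458692719 [-32.96427435 -25.9932389  147.88348689] [ 31.74117565  25.99470811 154.04859983]
```

```bash
python3 -m jog '[[-1,[0,0,0.6],[0,0,0]],[-1,[0,0,0.6],[0,0,0]],[-1,[0,0,0.4],[0,0,0]],[-1,[0,0,0.4],[0,0,0]],[-1,[0,0,0.4],[0,0,0]],[-1,[0,0,0.4],[0,0,0]],[-1,[0,0,0.4],[0,0,0]],[-1,[0,0,0.4],[0,0,0]],[-1,[0,0,0.3],[0,0,0]],[-1,[0,0,0],[0,0,0]]]'
```

```text
clock: 13.1
position: [537.5, 257.9, 240.1]
eef_rot: [3.102, -0.495, -0.001]
wrist_force: [0.3, -0.4, -2.1]
finger_gap: 54.6
grasp_force: 64.3
```

```bash
python3 -m jog '[[-1,[0,0,0.1],[0,0,0]],[-1,[0,0,0.1],[0,0,0]],[-1,[0,0,0.1],[0,0,0]],[-1,[0,0,0.1],[0,0,0]],[-1,[0,0,0],[0,0,0]],[-1,[0,0,0],[0,0,0]],[-1,[0,0,0],[0,0,0]],[-1,[0,0,0],[0,0,0]],[-1,[0,0,0],[0,0,0]],[-1,[0,0,0],[0,0,0]]]'
```

```text
clock: 14.35
position: [537.7, 257.9, 232.7]
eef_rot: [3.102, -0.495, 0.0]
wrist_force: [-0.1, 0.3, -1.7]
finger_gap: 54.8
grasp_force: 64.3
```

```bash
python3 -m jog '[[-1,[0,0,0.05],[0,0,0]],[-1,[0,0,0.05],[0,0,0]],[-1,[0,0,0],[0,0,0]],[-1,[0,0,0],[0,0,0]],[-1,[0,0,0],[0,0,0]],[-1,[0,0,0],[0,0,0]],[-1,[0,0,0],[0,0,0]],[-1,[0,0,0],[0,0,0]],[-1,[0,0,0],[0,0,0]],[-1,[0,0,0],[0,0,0]]]'
```

```text
clock: 15.6
position: [537.6, 258.0, 231.6]
eef_rot: [-3.102, 0.494, -0.001]
wrist_force: [-2.1, -1.0, 4.7]
finger_gap: 54.9
grasp_force: 65.2
```

```bash
python3 -m jog '[[-1,[0,0,0],[0,0,0.1]],[-1,[0,0,0],[0,0,0.15]],[-1,[0,0,0],[0,0,0.15]],[-1,[0,0,0],[0,0,0.15]],[-1,[0,0,0],[0,0,0.15]],[-1,[0,0,0],[0,0,0.15]],[-1,[0,0,0],[0,0,0.15]],[-1,[0,0,0],[0,0,0.15]],[-1,[0,0,0],[0,0,0.15]],[-1,[0,0,0],[0,0,0.15]]]'; python3 -m jog '[[-1,[0,0,0],[0,0,0.05]],[-1,[0,0,0],[0,0,0]],[-1,[0,0,0],[0,0,0]],[-0.3,[0,0,0],[0,0,0]],[0,[0,0,0],[0,0,0]],[0.5,[0,0,0],[0,0,0]],[1,[0,0,0],[0,0,0]],[1,[0,0,0],[0,0,0]],[1,[0,0,0],[0,0,0]],[1,[0,0,0],[0,0,0]]]'
python3 -c "
from h import *
plan(537.4,258.3,400,-108)"
```

```text
clock: 16.85
position: [538.0, 257.6, 231.7]
eef_rot: [-1.904, 2.498, -0.002]
wrist_force: [-1.0, -2.3, 4.8]
finger_gap: 54.8
grasp_force: 65.0
clock: 18.1
position: [537.7, 258.0, 230.6]
eef_rot: [1.844, -2.543, -0.0]
wrist_force: [0.0, -0.1, -1.0]
finger_gap: 85.4
grasp_force: 0.0
t 18.1 pos [537.7 258.  230.6] yaw -108.1 tz [-1.e-04 -0.e+00 -1.e+00] shares [-0.01  0.02 -8.47] j [ 0.71  0.45 -0.06 -0.   -1.06 -1.03]
turnz share -0.002
```

Released; retreat straight up and look.

```bash
python3 -m jog '[[1,[0,0,-0.3],[0,0,0]],[1,[0,0,-0.6],[0,0,0]],[1,[0,0,-1],[0,0,0]],[1,[0,0,-1],[0,0,0]],[1,[0,0,-1],[0,0,0]],[1,[0,0,-1],[0,0,0]],[1,[0,0,-1],[0,0,0]],[1,[0,0,-1],[0,0,0]],[1,[0,0,-0.5],[0,0,0]],[1,[0,0,0],[0,0,0]]]'
python3 - <<'E'
from h import *
im=grab('wrist');save(im,'w3')
vv,uu=np.mgrid[0:400,0:640];P=byrange(im,np.c_[uu.ravel(),vv.ravel()])
m=(np.linalg.norm(P[:,:2]-[537.5,258.3],axis=1)<36)&(im['range_z'].ravel()>0)&(P[:,2]>74)&(P[:,2]<86)
Q=P[m];print(len(Q),np.median(Q[:,2]));A=np.linalg.lstsq(np.c_[Q[:,:2]-Q[:,:2].mean(0),np.ones(len(Q))],Q[:,2],rcond=None)[0];print('slope',A,Q.min(0),Q.max(0))
print(get_obs()['clock'])
E
```

```text
clock: 19.35
position: [537.7, 258.0, 379.6]
eef_rot: [-1.843, 2.542, 0.0]
wrist_force: [0.1, -0.0, -0.6]
finger_gap: 85.3
grasp_force: 0.0
2115 81.71289337926862
slope [3.83212698e-03 9.11824439e-03 8.14477138e+01] [507.69992453 228.31857002  74.02257382] [569.36630233 289.22343976  85.96476898]
19.4
```

View pics/w3.png

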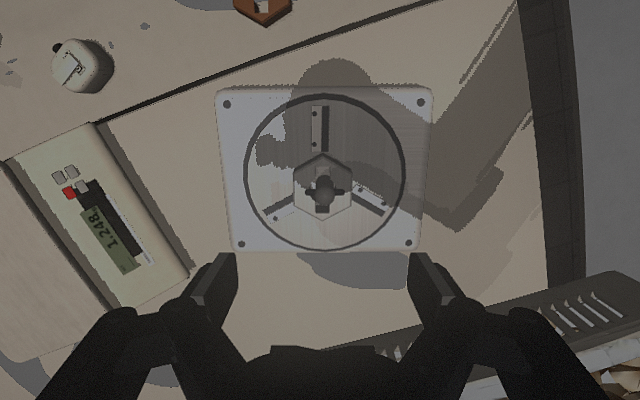

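The nut lies flat at (323,186): its top is at 81.7 mm, which is 80 mm after the camera's 2 mm offset. The pin is horizontal in the picture, across the vertical slots, the other nuts are untouched, and the arm is clear.

```bash
python3 -c "
from bench import close_job
print(close_job())"
```

```text
the job is handed in; nothing more can be done
None
```

Job handed in at about 19 s of the 48 s allowed: hub_nut_a lies flat on the hub, turned about 90° so the cross pin holds it down, with the gripper clear and the other two nuts untouched on the table.

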